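# Raise a plaster cast from its mould and hold it

### The job

Pull the mould tray out of the low wooden cabinet to its stop, then flip the steel safety catch up off the lever as far as it goes (pressing down its thumb plate does it), and only then pull the knobbed lever towards the tray's front as far as it goes, so that the plaster rosette is raised out of its mould. The lever springs back if let go: keep holding it fully pulled, and finish while still holding it. Leave the other things on the bench where they are.

Things in the scene. Friction and masses are not known exactly. Their poses are not given: they have to be found in the camera images.
- tray (a joint): slide of the mould tray, m: 0 shut (front board 50 mm proud of the cabinet), 0.145 out at its stop; slides along the cabinet's -x. Starts 0 to 0.04 open; about 5 N of friction, stays where left. It carries the mould, lever and catch, which are under the roof while it is shut. Cabinet: dark wooden box fixed to the bench, 300 mm deep (x), 360 wide (y), 115 high, front open; its place and yaw vary.
- tray_handle (a point): middle of the steel bar handle of the tray: a level bar along the cabinet's y, 10 mm thick, 120 mm long, 80 mm above the bench, 40 mm in front of the tray's front board (12 mm thick, its top edge 87 mm above the bench); the point moves with the tray and its axes are the cabinet's: z up, -x the way the tray slides out (roughly towards the robot), y to the left as seen from the robot. The bar is free from above.
- catch (a joint): hinge of the safety catch, rad: 0 shut (a hook lies over the lever arm and blocks it), 0.9 flipped open at its stop, hook up clear of the arm. Hinge axis along the cabinet's y, 45 mm above the bench, 24 mm behind the lever arm's centreline (cabinet +x), half-way between the sides of the thumb plate. Stiff: about 1 N at the thumb plate moves it; it stays where it is left.
- catch_tab (a point): point on the mid-line of the catch's steel thumb plate (30 mm wide (y), 60 mm long from the hinge, 5 mm thick), 45 mm from the hinge. Shut, the plate slopes up from the hinge to the back: this point is 25 mm behind (cabinet +x) the hinge, 82 mm above the bench, the plate's end 9 mm farther and 95 mm up. Pressed down until level, its top 50 mm above the bench, it flips the hook up. Tray out: plate end is 33 mm in front of the cabinet.
- lever (a joint): hinge of the lever, rad: 0 at rest, 0.45 fully pulled at its stop. Upright hinge axis 130 mm from the knob along the cabinet's +y; the knob swings level towards the tray's front (cabinet -x), about 57 mm. Spring: about 3 N at the knob to start, 8 N at the stop; springs back when let go.
- lever_knob (a point): on the axis of the lever's upright round black knob, 20 mm in diameter, from 43 to 98 mm above the bench; the point is 82 mm above the bench and moves with the lever. The lever arm is a 10 mm rod at 50 mm height running from the knob along the cabinet's +y, with the catch 80 mm along it. At rest the knob is 92 mm behind the inside of the tray's front board and 49 mm from the tray's low side wall.
- cast_top (a point): top middle of the white plaster rosette, 84 mm across, on the grey mould block in the tray's left (+y) half; the lever lifts it about 23 mm at full pull.
- cup: white plastic mixing cup, 80 mm wide, 85 mm high, on the bench; origin at its underside. Leave alone.
- brush: brush, 190 mm long, lying on the bench. Leave alone.
- spatula: spatula with wooden handle, 200 mm long, lying on the bench. Leave alone.
- bottle: white plastic bottle, 56 mm wide, 140 mm high, standing on the bench; origin at its underside. Leave alone.
- fragment: stone fragment, 70 x 50 x 32 mm, lying on the cabinet's roof; origin at its underside. Leave alone.
- jar: jar, 56 mm wide, 60 mm high, standing on the cabinet's roof; origin at its underside. Leave alone.

How it is judged (in metres and radians):
On the way, in this order (a step that is already met when the one before it is completed fails the run):
1. the tray is out at its stop (value of joint tray above 0.137 m and value of joint catch below 0.3 rad), for 0.2 s.
2. the catch is flipped open, the lever still at rest (value of joint catch above 0.72 rad and value of joint lever below 0.08 rad), for 0.2 s.
3. the lever is pulled fully (value of joint lever above 0.38 rad and contact force between the fingers and lever above 1 N), for 0.3 s.
At the end, for the whole second after the job is handed in: tray within 8 mm of its stop, catch open (beyond 0.72 of its 0.9 rad), lever held by the fingers (over 1 N) beyond 0.38 of its 0.45 rad (all of step 3 and value of joint tray above 0.137 m and value of joint catch above 0.72 rad); the arm keeps its last pose, push and grip.
It fails at once if the lever was forced past the shut catch (value of joint lever above 0.1 rad and value of joint catch below 0.5 rad).
It fails at once if another thing on the bench was moved by more than 40 mm (distance of any of cup, brush, spatula, bottle, fragment, jar from where it was at the start of the episode above 0.04 m).
It fails at once if a standing thing was tipped over (angle between any of cup, bottle, jar's own z axis and vertical above 0.6 rad).
It also fails if it takes over 54 s, if anything falls off the work surface, if the arm or the gripper's body presses on something with over 40 N, if the wrist force passes 120 N, or if a joint passes its speed limit or range.

### The arm

A 6-joint arm with a two-finger parallel gripper is mounted at the origin on the work surface. World frame = base frame: x ahead of the robot, y to its left, z up, the work surface at z = 0. Lengths are in mm, angles in rad, forces in N, time in s.
With the tool pointing down it reaches from about 150 to 775 mm from the base axis. Payload 6.1 kg.
Tool frame: the origin (TCP) lies midway between the tips of the shut fingers; the grasp point (between the pads) lies 19 mm behind it; z points along the fingers, y is the line along which they close (so a half turn about z gives the same grasp; the last joint's range is limited). The gripper opens to 85 mm and grips with 20 to 120 N. Pads are 22 mm wide; open, the fingers measure 114 mm over their backs; the gripper's body (76 mm by 85 mm) begins 54 mm behind the grasp point. The pads swing forward as they close: fully open they stand 13 mm farther back than shut.
Start: joints at [-1.286, 0.126, -0.04, 1.405, 0, 1.571], TCP at [147.501, -503.837, 231.295] pointing down, gripper open.
Joint ranges: [-2.72, 2.72], [-0.95, 1.95], [-1.27, 1.35], [-1.78, 2.02], [-1.46, 1.47], [-3.14, 3.14]. Speed limits (rad/s): [2.39, 2.39, 3.01, 3.14, 3.14, 3.14].

### API

Orientations are given as a unit quaternion [x, y, z, w].
In Python, from workcell import env gives the robot as it stands. The module is installed in compiled form; this text tells all that it offers.
- The arm moves only by the tool jog_arm, never from a script. Its argument "plan" is a list of rows, each a list of 7 numbers: the shift along the tool's x, y, z in m, then the turn, a rotation vector about the tool's x, y, z in degrees, then the finger opening in m, from 0 to 0.0854. A call has exactly 10 rows; each row is the pose to reach, as a shift and turn from the pose commanded when the call began, along the tool's axes at that moment; what a row does not reach only later rows make up. A row lasts 1/12 s, in which the tool goes at most 41.7 mm and 7.16 degrees, less where a joint would pass 70% of its speed; a pose out of reach is approached as far as the arm can. A call with a gripper value outside its range is refused whole. The fingers move at their own pace and stop on an object; the grip force is fixed at half the most. Time passes only in rows, so rows that repeat a pose let the fingers close, or fill a call up. It gives the time, the measured TCP pose, the force, the opening and the grip force at its end, in the units of the state.
- env.read_state(): the state, without advancing time (a new reading comes with each control period).
- env.camera(name): name is "scene" or "top" or "wrist"; returns a dict with "color" (480x640x3 uint8, blue, green, red), "range_z" (480x640 float32, mm along the optical axis (not along the pixel's ray), 0 where there is no reading), "fovy" (degrees; the focal length in pixels is half the picture's height over the tangent of half this angle, whatever the lens; pixels are square), "cx", "cy" (the principal point, pixels), "position" and "orientation" of the camera in the world. Camera axes: x right, y up, looking along -z (the intrinsics and any distortion apply to the point x, -y, -z); pixel columns grow to the right and rows downward; lengths in mm; the calibration is good to about 2 mm. The wrist camera is an equidistant fisheye: a pixel r from the principal point sees the ray r / f radians off the axis. A picture is of the moment at which its call begins.
- env.close_job(): hands the job in; it is judged then, once.
The state is a dict: "time_s": time; "joint_positions": joint angles; "joint_velocities": joint speeds; "joint_efforts": joint torques, N m; "eef_pos": TCP position; "orientation": TCP orientation; "force": force on the tool from outside, world axes, zero at the start; "wrist_torque": the same for the moment, N m; "opening": finger opening in mm; "grip_force": force on a finger pad.
Only numpy, scipy, OpenCV 4.12 (cv2) and the standard library are available. Lean on these libraries where they do the work, as an engineer would, in place of code of your own. Each camera call takes 0.05 s, during which the arm holds its last target. There are 200 camera calls.

## Working session

There is one attempt and no reset: what is moved stays moved. The work goes in short steps, Python scripts to look and compute and a tool call to move; the robot and the scene stay as the last step left them, time stands still between calls to the robot, and variables do not carry over. Pictures are saved under pics/ and viewed, at most 10 in all, crops included, and the job is handed in when it is done.

Besides the shell and the picture viewer there is one more tool, called after ">>>" by a JSON object that holds its "fn" and its "kwargs", one argument or row to a line. jog_arm: Moves the arm, as the interface text tells. Its arguments: {"type":"object","properties":{"plan":{"type":"array"}},"required":["plan"]}

```bash
mkdir -p pics
cat > h.py <<'E'
import numpy as np, cv2
from scipy.spatial.transform import Rotation as R
from workcell import env
def cloud(c):
    d=c["range_z"]; h,w=d.shape; f=h/2/np.tan(np.radians(c["fovy"])/2)
    v,u=np.mgrid[:h,:w]; x=(u-c["cx"])/f; y=(v-c["cy"])/f
    P=np.stack([x*d,-y*d,-d],-1)
    return P@R.from_quat(c["orientation"]).as_matrix().T+np.array(c["position"])
E
python3 - <<'E'
from h import *
a=env.camera("scene");b=env.camera("top")
cv2.imwrite("pics/s0.png",a["color"]);cv2.imwrite("pics/t0.png",b["color"])
np.savez("top0.npz",P=cloud(b),d=b["range_z"]);np.savez("sc0.npz",P=cloud(a),d=a["range_z"])
for c in(a,b):print(c["position"],c["orientation"],c["fovy"])
s=env.read_state();print(s["time_s"],s["eef_pos"],R.from_quat(s["orientation"]).as_matrix().round(3),s["opening"])
E
```

```text
[ 999.68592391 -434.23438379  662.61466955] [0.36430958 0.14446279 0.3380193  0.8556588 ] 57.777733548781875
[ 373.23421372  -28.78260485 1083.31633317] [-0.06847711  0.07444135  0.71371204 -0.69309775] 53.41349989618978
0.1 [ 147.39984355 -503.50141005  230.60167174] [[ 0.96   0.281 -0.   ]
 [ 0.281 -0.96   0.001]
 [-0.    -0.001 -1.   ]] 85.54309428551933
```

View pics/t0.png

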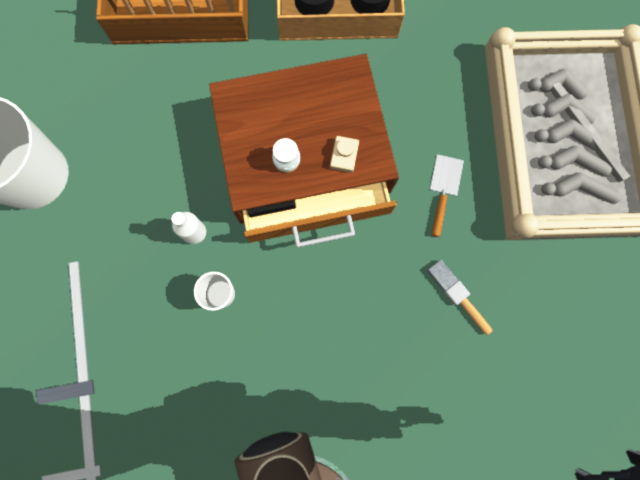

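View pics/s0.png

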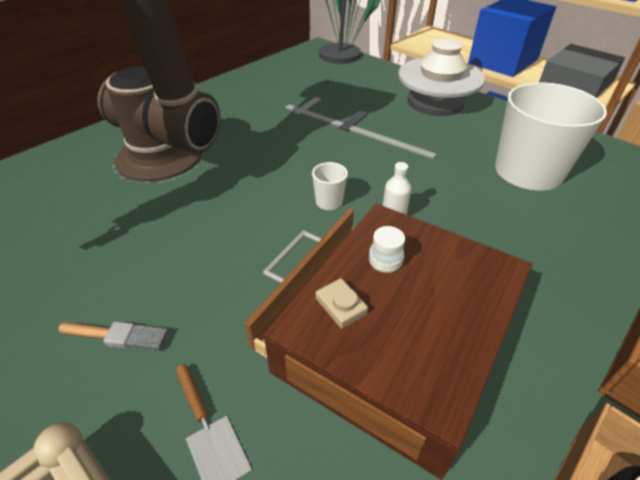

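The top view shows the cabinet roof at about (210,78) to (395,170). The tray is slightly open with its bar handle running (297,243) to (353,236), and the cup at (214,291) and bottle at (190,228) stand to its left. Next I'll measure the yaw and the handle.

Run:
```python
from h import *
z=np.load("top0.npz");P=z["P"];d=z["d"]
m=np.zeros(d.shape,bool);m[40:215,200:405]=1
r=m&(abs(P[...,2]-115)<6)&(d>0)
q=P[r][:,:2].astype(np.float32);rc=cv2.minAreaRect(q);print(rc,np.median(P[r][:,2]));print(cv2.boxPoints(rc))
h=np.zeros(d.shape,bool);h[225:250,285:365]=1
h&=(abs(P[...,2]-80)<14)&(d>0)
q=P[h];print(len(q),q.min(0),q.max(0))
for n,(u0,u1,v0,v1) in dict(bar=(300,350,233,246)).items():
    s=h[v0:v1,u0:u1];q=P[v0:v1,u0:u1][s];print(n,len(q),q.mean(0)); l=cv2.fitLine(q[:,:2].astype(np.float32),cv2.DIST_L2,0,.01,.01);print(l.ravel(),np.degrees(np.arctan2(-l[0],l[1])))
for n,(u,v) in dict(barL=(298,243),barR=(352,236),board=(320,222),cup=(214,290),bottle=(182,220),jar=(286,148),frag=(345,150)).items(): print(n,P[v-1:v+2,u-1:u+2].reshape(-1,3).mean(0))
```

```text
((808.0232543945312, -22.894332885742188), (302.5505065917969, 360.3622741699219), 10.261280059814453) 115.59197061282958
[[ 627.07056  127.45716]
 [ 691.2645  -227.14136]
 [ 988.97595 -173.24582]
 [ 924.782    181.35269]]
440 [ 555.24240139 -128.74878658   66.17744182] [604.44703868  20.24284912  91.67315633]
bar 231 [569.29062635 -63.55465387  84.51459571]
[ 1.7467488e-01 -9.8462617e-01  5.6929065e+02 -6.3554653e+01] [-169.94026]
barL [540.7808573  -10.20784853 195.86157171]
barR [ 584.81659333 -128.7202207    27.40936605]
board [609.67593004 -56.37033776  69.07234464]
cup [474.38700625 185.72331151   4.57143497]
bottle [605.2625585  225.23254176 140.22588634]
jar [740.28909818  10.1146516  174.86240488]
frag [ 743.56339982 -111.24115177  147.4500918 ]
```

```bash
cat >> h.py <<'E'
C=np.array([659.2,-49.8]);yaw=np.radians(10.2)
ex=np.array([np.cos(yaw),np.sin(yaw)]);ey=np.array([-ex[1],ex[0]])
def loc(P): q=P[...,:2]-C; return np.stack([q@ex,q@ey,P[...,2]],-1)
def wld(u,v): return C+u*ex+v*ey
def goto(u,v,z,dyaw=0):
    s=env.read_state();M=R.from_quat(s["orientation"]);p=np.array(s["eef_pos"])
    t=np.r_[wld(u,v),z]; a=yaw+np.radians(dyaw)
    G=R.from_matrix(np.array([[np.cos(a),np.sin(a),0],[np.sin(a),-np.cos(a),0],[0,0,-1]]))
    print("shift mm",M.inv().apply(t-p).round(1),"turn",np.degrees((M.inv()*G).as_rotvec()).round(2),"at",loc(p).round(1),"F",np.round(s["force"],1),"t",s["time_s"])
E
python3 - <<'E'
from h import *
for n in("top0","sc0"):
    z=np.load(n+".npz");L=loc(z["P"]);ok=(z["d"]>0)
    m=ok&(abs(L[...,2]-87)<4)&(L[...,0]>-75)&(L[...,0]<-20)&(abs(L[...,1])<150)
    print(n,len(L[m]),np.percentile(L[m],[2,25,50,75,98],axis=0).round(1).tolist())
    m=ok&(abs(L[...,2]-83)<7)&(L[...,0]>-120)&(L[...,0]<-70)&(abs(L[...,1])<50)
    print(n,len(L[m]),np.percentile(L[m],[2,25,50,75,98],axis=0).round(1).tolist())
goto(-68,0,160)
E
```

```text
top0 835 [[-68.2, -142.6, 83.4], [-49.0, -65.1, 85.8], [-45.4, -0.4, 87.0], [-42.1, 68.8, 88.3], [-38.6, 143.7, 90.4]]
top0 217 [[-95.2, -47.4, 80.2], [-93.5, -25.0, 83.1], [-90.9, 0.3, 84.4], [-88.4, 25.0, 85.9], [-85.6, 47.9, 88.3]]
sc0 966 [[-68.4, -144.8, 83.3], [-45.9, -85.5, 85.4], [-42.6, -26.4, 86.3], [-39.2, 57.2, 87.1], [-36.7, 140.7, 88.4]]
sc0 238 [[-92.4, -47.9, 77.7], [-89.3, -27.2, 81.7], [-86.6, -4.3, 83.3], [-85.1, 22.7, 84.2], [-83.6, 48.4, 85.7]]
shift mm [ 551.  -298.8   71. ] turn [-0.08  0.    6.12] at [-584.1 -355.9  230.6] F [ 0.   0.8 -0.1] t 0.1
```

>>> {"fn": "jog_arm", "kwargs": {
  "plan": [
    [0.551, -0.299, 0.05, 0, 0, 6.1, 0],
    [0.551, -0.299, 0.05, 0, 0, 6.1, 0],
    [0.551, -0.299, 0.05, 0, 0, 6.1, 0],
    [0.551, -0.299, 0.05, 0, 0, 6.1, 0],
    [0.551, -0.299, 0.05, 0, 0, 6.1, 0],
    [0.551, -0.299, 0.05, 0, 0, 6.1, 0],
    [0.551, -0.299, 0.05, 0, 0, 6.1, 0],
    [0.551, -0.299, 0.05, 0, 0, 6.1, 0],
    [0.551, -0.299, 0.05, 0, 0, 6.1, 0],
    [0.551, -0.299, 0.05, 0, 0, 6.1, 0]
  ]
}}

```text
time_s: 0.93
eef_pos: [443.1, -209.3, 197.9]
orientation: [0.996, 0.089, -0.0, 0.0]
force: [0.8, -0.6, 0.3]
opening: -0.2
grip_force: 0.0
```

```bash
python3 -c "
from h import *
goto(-67.5,0,140)"
```

```text
shift mm [ 173.5 -118.6   57.8] turn [0.   0.01 0.02] at [-240.9 -118.7  197.9] F [ 0.8 -0.6  0.3] t 0.9333
```

>>> {"fn": "jog_arm", "kwargs": {
  "plan": [
    [0.173, -0.118, 0.05, 0, 0, 0, 0],
    [0.173, -0.118, 0.05, 0, 0, 0, 0],
    [0.173, -0.118, 0.05, 0, 0, 0, 0],
    [0.173, -0.118, 0.05, 0, 0, 0, 0],
    [0.173, -0.118, 0.05, 0, 0, 0, 0],
    [0.173, -0.118, 0.05, 0, 0, 0, 0],
    [0.173, -0.118, 0.05, 0, 0, 0, 0],
    [0.173, -0.118, 0.05, 0, 0, 0, 0],
    [0.173, -0.118, 0.05, 0, 0, 0, 0],
    [0.173, -0.118, 0.05, 0, 0, 0, 0]
  ]
}}

```text
time_s: 1.77
eef_pos: [590.8, -65.5, 148.8]
orientation: [0.996, 0.088, 0.0, 0.0]
force: [-0.7, -0.1, -0.3]
opening: 0.2
grip_force: 0.0
```

```bash
python3 -c "
from h import *
goto(-67.5,0,62)
c=env.camera('wrist');cv2.imwrite('pics/w1.png',c['color'])"
```

```text
shift mm [ 2.5 -3.4 86.8] turn [ 0.02 -0.03 -0.08] at [-70.1  -3.3 148.8] F [-0.7 -0.1 -0.3] t 1.7667
```

View pics/w1.png

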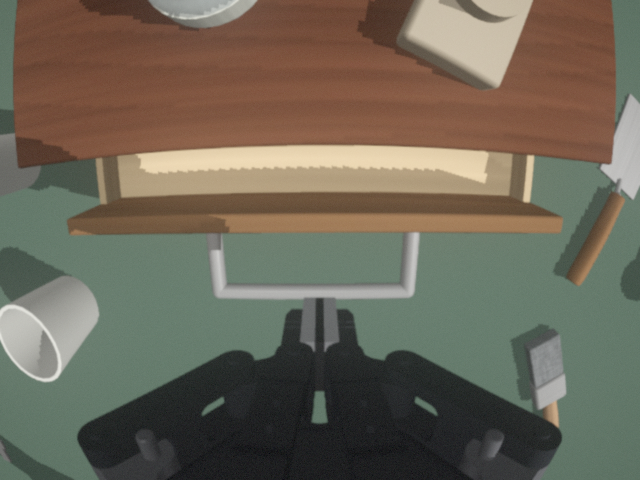

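The wrist view shows the bar at rows 286–298 and the board's front edge at row 232. The shut fingertips (320,300) are centred on the bar at column 318. Lowering them into the gap.

>>> {"fn": "jog_arm", "kwargs": {
  "plan": [
    [0.0025, -0.003, 0.02, 0, 0, 0, 0],
    [0.0025, -0.003, 0.04, 0, 0, 0, 0],
    [0.0025, -0.003, 0.05, 0, 0, 0, 0],
    [0.0025, -0.003, 0.057, 0, 0, 0, 0],
    [0.0025, -0.003, 0.064, 0, 0, 0, 0],
    [0.0025, -0.003, 0.071, 0, 0, 0, 0],
    [0.0025, -0.003, 0.078, 0, 0, 0, 0],
    [0.0025, -0.003, 0.086, 0, 0, 0, 0],
    [0.0025, -0.003, 0.086, 0, 0, 0, 0],
    [0.0025, -0.003, 0.086, 0, 0, 0, 0]
  ]
}}

```text
time_s: 2.65
eef_pos: [593.2, -60.9, 61.7]
orientation: [0.996, 0.089, -0.0, -0.0]
force: [-0.1, -0.4, 0.9]
opening: 0.4
grip_force: 0.0
```

```bash
python3 -c "
from h import *
goto(-67.5,0,62)"
```

```text
shift mm [-0.6  0.8 -0.3] turn [-0.01  0.05  0.02] at [-66.9   0.8  61.7] F [-0.1 -0.4  0.9] t 2.65
```

>>> {"fn": "jog_arm", "kwargs": {
  "plan": [
    [-0.01, 0, 0, 0, 0, 0, 0],
    [-0.026, 0, 0, 0, 0, 0, 0],
    [-0.045, 0, 0, 0, 0, 0, 0],
    [-0.065, 0, 0, 0, 0, 0, 0],
    [-0.085, 0, 0, 0, 0, 0, 0],
    [-0.105, 0, 0, 0, 0, 0, 0],
    [-0.122, 0, 0, 0, 0, 0, 0],
    [-0.135, 0, 0, 0, 0, 0, 0],
    [-0.142, 0, 0, 0, 0, 0, 0],
    [-0.145, 0, 0, 0, 0, 0, 0]
  ]
}}

```text
time_s: 3.48
eef_pos: [450.7, -86.8, 63.0]
orientation: [0.996, 0.089, 0.001, 0.0]
force: [5.4, 1.3, -1.5]
opening: -0.2
grip_force: 2.7
```

>>> {"fn": "jog_arm", "kwargs": {
  "plan": [
    [-0.001, 0, 0, 0, 0, 0, 0],
    [-0.002, 0, 0, 0, 0, 0, 0],
    [-0.003, 0, 0, 0, 0, 0, 0],
    [-0.004, 0, 0, 0, 0, 0, 0],
    [-0.005, 0, 0, 0, 0, 0, 0],
    [-0.006, 0, 0, 0, 0, 0, 0],
    [-0.006, 0, 0, 0, 0, 0, 0],
    [-0.006, 0, 0, 0, 0, 0, 0],
    [-0.006, 0, 0, 0, 0, 0, 0],
    [-0.006, 0, 0, 0, 0, 0, 0]
  ]
}}

```text
time_s: 4.32
eef_pos: [446.2, -87.6, 62.8]
orientation: [0.996, 0.089, 0.001, 0.0]
force: [5.4, 1.3, 4.3]
opening: -0.1
grip_force: 2.5
```

>>> {"fn": "jog_arm", "kwargs": {
  "plan": [
    [-0.001, 0, 0, 0, 0, 0, 0],
    [-0.002, 0, 0, 0, 0, 0, 0],
    [-0.003, 0, 0, 0, 0, 0, 0],
    [-0.004, 0, 0, 0, 0, 0, 0],
    [-0.005, 0, 0, 0, 0, 0, 0],
    [-0.006, 0, 0, 0, 0, 0, 0],
    [-0.006, 0, 0, 0, 0, 0, 0],
    [-0.006, 0, 0, 0, 0, 0, 0],
    [-0.006, 0, 0, 0, 0, 0, 0],
    [-0.006, 0, 0, 0, 0, 0, 0]
  ]
}}

```text
time_s: 5.15
eef_pos: [443.9, -88.1, 63.2]
orientation: [0.996, 0.09, 0.004, -0.001]
force: [15.8, 5.0, -5.1]
opening: 0.4
grip_force: 8.8
```

>>> {"fn": "jog_arm", "kwargs": {
  "plan": [
    [0.008, 0, 0, 0, 0, 0, 0],
    [0.008, 0, 0, 0, 0, 0, 0],
    [0.008, 0, -0.02, 0, 0, 0, 0],
    [0.008, 0, -0.06, 0, 0, 0, 0],
    [0.008, 0, -0.1, 0, 0, 0, 0],
    [0.008, 0, -0.12, 0, 0, 0, 0],
    [0.008, 0, -0.12, 0, 0, 0, 0],
    [0.008, 0, -0.12, 0, 0, 0, 0],
    [0.008, 0, -0.12, 0, 0, 0, 0],
    [0.008, 0, -0.12, 0, 0, 0, 0]
  ]
}}

```text
time_s: 5.98
eef_pos: [445.5, -87.2, 180.3]
orientation: [0.996, 0.089, -0.002, -0.0]
force: [1.1, 0.3, 0.2]
opening: -0.1
grip_force: 0.0
```

Run:
```python
from h import *
c=env.camera('top');P=cloud(c);L=loc(P);np.savez("top1.npz",P=P,d=c["range_z"])
x=c["color"][90:300,180:440];cv2.imwrite('pics/t1.png',cv2.resize(x,None,fx=3,fy=2.8,interpolation=cv2.INTER_CUBIC)[:600,:800])
c=env.camera('wrist');cv2.imwrite('pics/w2.png',c['color']);np.savez("w2.npz",d=c["range_z"],p=c["position"],o=c["orientation"],f=c["fovy"],c=[c["cx"],c["cy"]])
goto(-40,0,150)
```

```text
shift mm [176.8   1.   30.1] turn [-0.06  0.18  0.01] at [-216.7    0.9  180.6] F [-0.6 -0.1 -0. ] t 6.0833
```

View pics/w2.png

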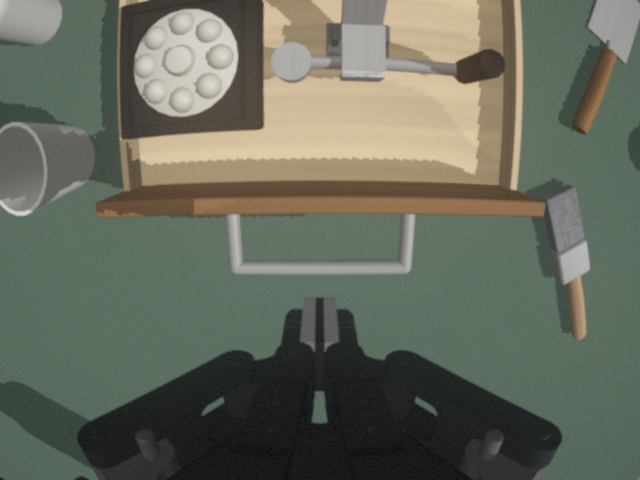

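View pics/t1.png

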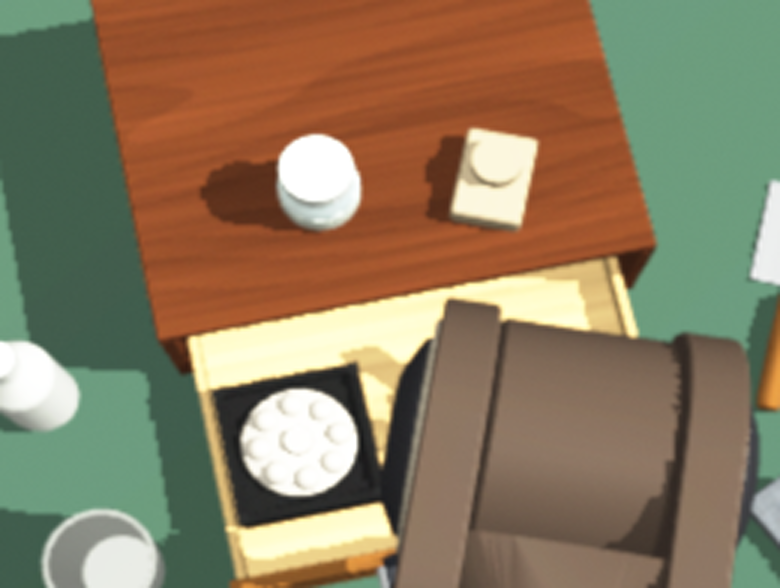

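The wrist view shows the tray out: the black knob has its top near (492,62), the catch hook is over the arm at (363,52), the thumb plate rises at (363,12), and the lever pivot is at (292,62). The top view is blocked by the arm. Localising these from the wrist depth.

```bash
cat >> h.py <<'E'
def fish(d,p,o,fovy,c):
    h,w=d.shape;f=h/2/np.tan(np.radians(fovy)/2)
    v,u=np.mgrid[:h,:w];x=u-c[0];y=v-c[1];r=np.hypot(x,y)+1e-9;t=np.tan(r/f)
    P=np.stack([x/r*t*d,-y/r*t*d,-d],-1)
    return P@R.from_quat(o).as_matrix().T+np.array(p)
E
python3 - <<'E'
from h import *
z=np.load("w2.npz");L=loc(fish(z["d"],z["p"],z["o"],float(z["f"]),z["c"]))
for n,(u,v) in dict(knobtop=(495,62),knobfoot=(465,69),plate=(363,5),plateL=(347,5),plateR=(379,5),hook=(363,52),pivot=(292,62),board=(320,200),bar=(320,268),floor=(320,150)).items():
    print(n,L[v-1:v+2,u-1:u+2].reshape(-1,3).mean(0).round(1))
b=L[:120,430:520];m=(b[...,2]>88)&(b[...,0]>-130)&(b[...,0]<-60)
if m.any():print("knob",m.sum(),np.percentile(b[m],[2,50,98],axis=0).round(1))
b=L[:80,330:400];m=(b[...,2]>60)
print("plate",np.percentile(b[m],[2,50,98],axis=0).round(1))
b=L[:,100:560];m=(abs(b[...,2]-87)<3)&(b[...,0]<-160)&(b[...,0]>-215);print("board",np.percentile(b[m],[2,50,98],axis=0).round(1))
E
```

```text
knobtop [ -90.3 -110.8   96.4]
knobfoot [ -93.2 -100.1   69.9]
plate [-62.1 -25.2  97.5]
plateL [-52.9 -17.7  68.8]
plateR [-52.  -39.2  69.7]
hook [-85.5 -28.9  62.5]
pivot [-92.3  19.7  57.7]
board [-185.7    0.4   85.9]
bar [-233.9    0.3   83.6]
floor [-158.3    0.3   16.1]
knob 707 [[-100.1 -117.1   88.7]
 [ -91.6 -107.    96.1]
 [ -82.7  -99.7   97.9]]
plate [[-102.7  -43.6   60.7]
 [ -78.3  -29.    62.8]
 [ -50.3  -14.6   72.7]]
board [[-194.8 -155.9   84.2]
 [-188.8   -0.9   85.5]
 [-183.2  153.7   86.9]]
```

>>> {"fn": "jog_arm", "kwargs": {
  "plan": [
    [0.03, 0.005, 0.0, 0, 0, 0, 0],
    [0.07, 0.012, 0.01, 0, 0, 0, 0],
    [0.11, 0.018, 0.02, 0, 0, 0, 0],
    [0.14, 0.024, 0.035, 0, 0, 0, 0],
    [0.165, 0.028, 0.05, 0, 0, 0, 0],
    [0.18, 0.03, 0.063, 0, 0, 0, 0],
    [0.18, 0.03, 0.063, 0, 0, 0, 0],
    [0.18, 0.03, 0.063, 0, 0, 0, 0],
    [0.18, 0.03, 0.063, 0, 0, 0, 0],
    [0.18, 0.03, 0.063, 0, 0, 0, 0]
  ]
}}

```text
time_s: 6.92
eef_pos: [628.6, -85.1, 120.1]
orientation: [0.996, 0.089, 0.0, 0.0]
force: [0.5, -0.3, -0.0]
opening: -0.2
grip_force: 0.0
```

Run:
```python
from h import *
goto(-37,-29,50)
```

```text
shift mm [-0.7 -0.3 70.1] turn [ 0.02 -0.03  0.01] at [-36.3 -29.3 120.1] F [ 0.5 -0.3 -0. ] t 6.9167
```

>>> {"fn": "jog_arm", "kwargs": {
  "plan": [
    [0, 0, 0.012, 0, 0, 0, 0],
    [0, 0, 0.022, 0, 0, 0, 0],
    [0, 0, 0.028, 0, 0, 0, 0],
    [0, 0, 0.034, 0, 0, 0, 0],
    [0, 0, 0.04, 0, 0, 0, 0],
    [0, 0, 0.045, 0, 0, 0, 0],
    [0, 0, 0.05, 0, 0, 0, 0],
    [0, 0, 0.054, 0, 0, 0, 0],
    [0, 0, 0.057, 0, 0, 0, 0],
    [0, 0, 0.06, 0, 0, 0, 0]
  ]
}}

```text
time_s: 7.75
eef_pos: [628.9, -84.9, 58.4]
orientation: [0.996, 0.089, -0.0, -0.0]
force: [0.7, 0.4, 1.2]
opening: -0.2
grip_force: 0.4
```

>>> {"fn": "jog_arm", "kwargs": {
  "plan": [
    [0, 0, 0.002, 0, 0, 0, 0],
    [0, 0, 0.004, 0, 0, 0, 0],
    [0, 0, 0.006, 0, 0, 0, 0],
    [0, 0, 0.008, 0, 0, 0, 0],
    [0, 0, 0.009, 0, 0, 0, 0],
    [0, 0, 0.01, 0, 0, 0, 0],
    [0, 0, 0.01, 0, 0, 0, 0],
    [0, 0, 0.01, 0, 0, 0, 0],
    [0, 0, 0.01, 0, 0, 0, 0],
    [0, 0, 0.01, 0, 0, 0, 0]
  ]
}}

```text
time_s: 8.58
eef_pos: [629.4, -85.0, 50.0]
orientation: [0.996, 0.089, 0.0, 0.0]
force: [-1.5, -0.2, 4.9]
opening: 0.2
grip_force: 2.8
```

Run:
```python
from h import *
goto(-37,-29,50)
```

```text
shift mm [-1.5 -0.4 -0. ] turn [ 0.02 -0.04  0.02] at [-35.5 -29.4  50. ] F [-1.5 -0.2  4.9] t 8.5833
```

>>> {"fn": "jog_arm", "kwargs": {
  "plan": [
    [0, 0, -0.03, 0, 0, 0, 0],
    [0, 0, -0.065, 0, 0, 0, 0],
    [-0.03, 0, -0.1, 0, 0, 0, 0],
    [-0.07, 0.0, -0.12, 0, 0, 0, 0],
    [-0.11, 0, -0.13, 0, 0, 0, 0],
    [-0.15, 0, -0.13, 0, 0, 0, 0],
    [-0.18, 0, -0.13, 0, 0, 0, 0],
    [-0.18, 0, -0.13, 0, 0, 0, 0],
    [-0.18, 0, -0.13, 0, 0, 0, 0],
    [-0.18, 0, -0.13, 0, 0, 0, 0]
  ]
}}

```text
time_s: 9.42
eef_pos: [452.6, -117.0, 179.4]
orientation: [0.996, 0.089, 0.001, 0.0]
force: [0.3, -0.3, -0.5]
opening: -0.1
grip_force: 0.0
```

Run:
```python
from h import *
c=env.camera('wrist');cv2.imwrite('pics/w3.png',c['color'])
L=loc(fish(c["range_z"],c["position"],c["orientation"],c["fovy"],[c["cx"],c["cy"]]))
m=(L[...,2]>88)&(L[...,2]<105)&(L[...,0]>-130)&(L[...,0]<-60)&(L[...,1]<-80)&(L[...,1]>-140)
print("knob",m.sum(),np.percentile(L[m],[2,50,98],axis=0).round(1))
m=(L[...,1]>-45)&(L[...,1]<-13)&(L[...,0]>-120)&(L[...,0]<-3)&(L[...,2]<110)&(L[...,2]>40)
q=L[m]
for a in range(-110,0,8):
    k=q[(q[:,0]>=a)&(q[:,0]<a+8)]
    if len(k):print(a,len(k),np.percentile(k[:,2],[10,50,90]).round(0))
goto(-60,-109,120)
```

```text
knob 771 [[-100.1 -117.1   89.2]
 [ -91.6 -107.7   96.1]
 [ -82.5  -99.8   97.9]]
-102 314 [50. 67. 68.]
-94 605 [68. 71. 74.]
-86 651 [75. 78. 80.]
-78 484 [79. 82. 84.]
-70 332 [69. 73. 77.]
-62 285 [59. 63. 66.]
-54 245 [47. 48. 56.]
-46 336 [47. 48. 49.]
shift mm [154.8  79.5  59.3] turn [ 0.01 -0.04  0.02] at [-214.9  -29.5  179.2] F [-0.6  0.2 -0.5] t 9.4667
```

View pics/w3.png

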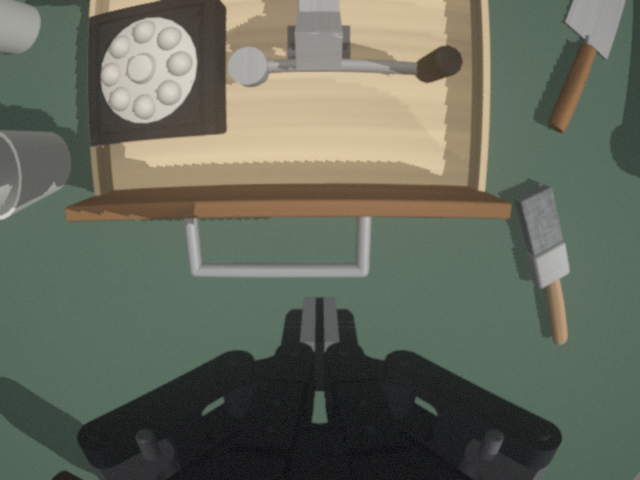

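The catch now lies open: its plate is level at 48 mm and the hook is raised to about 84 mm. The knob (440,64) is still at rest. Moving behind the knob.

>>> {"fn": "jog_arm", "kwargs": {
  "plan": [
    [0.03, 0.016, 0.0, 0, 0, 0, 0],
    [0.065, 0.034, 0.005, 0, 0, 0, 0],
    [0.1, 0.052, 0.015, 0, 0, 0, 0],
    [0.13, 0.067, 0.03, 0, 0, 0, 0],
    [0.155, 0.0795, 0.045, 0, 0, 0, 0],
    [0.155, 0.0795, 0.058, 0, 0, 0, 0],
    [0.155, 0.0795, 0.058, 0, 0, 0, 0],
    [0.155, 0.0795, 0.058, 0, 0, 0, 0],
    [0.155, 0.0795, 0.058, 0, 0, 0, 0],
    [0.155, 0.0795, 0.058, 0, 0, 0, 0]
  ]
}}

```text
time_s: 10.3
eef_pos: [619.1, -167.4, 122.5]
orientation: [0.996, 0.089, 0.001, 0.0]
force: [-0.1, 0.5, 0.1]
opening: -0.1
grip_force: 0.0
```

Run:
```python
from h import *
goto(-60,-109,66)
```

```text
shift mm [ 0.2  0.3 56.5] turn [ 0.04 -0.09  0.04] at [ -60.3 -108.7  122.5] F [-0.1  0.5  0.1] t 10.3
```

>>> {"fn": "jog_arm", "kwargs": {
  "plan": [
    [0, 0, 0.01, 0, 0, 0, 0],
    [0, 0, 0.025, 0, 0, 0, 0],
    [0, 0, 0.038, 0, 0, 0, 0],
    [0, 0, 0.048, 0, 0, 0, 0],
    [0, 0, 0.055, 0, 0, 0, 0],
    [0, 0, 0.056, 0, 0, 0, 0],
    [0, 0, 0.056, 0, 0, 0, 0],
    [0, 0, 0.056, 0, 0, 0, 0],
    [-0.003, 0, 0.056, 0, 0, 0, 0],
    [-0.006, 0, 0.056, 0, 0, 0, 0]
  ]
}}

```text
time_s: 11.13
eef_pos: [613.2, -168.8, 65.9]
orientation: [0.996, 0.089, 0.001, 0.0]
force: [-0.5, -0.1, -0.4]
opening: -0.0
grip_force: 0.0
```

Run:
```python
from h import *
goto(-122,-97,66)
```

```text
shift mm [-55.6 -12.   -0.2] turn [ 0.03 -0.06  0.02] at [ -66.4 -109.    65.9] F [-0.5 -0.1 -0.4] t 11.1333
```

>>> {"fn": "jog_arm", "kwargs": {
  "plan": [
    [-0.006, 0, 0, 0, 0, 0, 0],
    [-0.013, -0.0005, 0, 0, 0, 0, 0],
    [-0.02, -0.001, 0, 0, 0, 0, 0],
    [-0.027, -0.002, 0, 0, 0, 0, 0],
    [-0.034, -0.0035, 0, 0, 0, 0, 0],
    [-0.041, -0.0055, 0, 0, 0, 0, 0],
    [-0.047, -0.008, 0, 0, 0, 0, 0],
    [-0.052, -0.01, 0, 0, 0, 0, 0],
    [-0.055, -0.011, 0, 0, 0, 0, 0],
    [-0.057, -0.012, 0, 0, 0, 0, 0]
  ]
}}

```text
time_s: 11.97
eef_pos: [556.4, -168.2, 66.5]
orientation: [0.996, 0.089, 0.003, 0.001]
force: [7.6, -3.9, -1.4]
opening: -0.1
grip_force: 3.5
```

Run:
```python
from h import *
goto(-127,-97,66)
```

```text
shift mm [-4.8 -1.4  0.4] turn [ 0.19 -0.27 -0.01] at [-122.2  -98.4   66.5] F [ 7.6 -3.9 -1.4] t 11.9667
```

>>> {"fn": "jog_arm", "kwargs": {
  "plan": [
    [-0.001, 0, 0, 0, 0, 0, 0],
    [-0.002, 0, 0, 0, 0, 0, 0],
    [-0.003, -0.001, 0, 0, 0, 0, 0],
    [-0.004, -0.001, 0, 0, 0, 0, 0],
    [-0.005, -0.001, 0, 0, 0, 0, 0],
    [-0.006, -0.001, 0, 0, 0, 0, 0],
    [-0.006, -0.001, 0, 0, 0, 0, 0],
    [-0.006, -0.001, 0, 0, 0, 0, 0],
    [-0.006, -0.001, 0, 0, 0, 0, 0],
    [-0.006, -0.001, 0, 0, 0, 0, 0]
  ]
}}

```text
time_s: 12.8
eef_pos: [552.4, -167.4, 66.6]
orientation: [0.996, 0.089, 0.004, 0.001]
force: [12.3, -0.2, -5.1]
opening: -0.1
grip_force: 6.4
```

Run:
```python
from h import *
goto(-127,-97,66)
```

```text
shift mm [-1.   0.2  0.6] turn [ 0.1  -0.48  0.05] at [-126.   -96.8   66.6] F [12.3 -0.2 -5.1] t 12.8
```

>>> {"fn": "jog_arm", "kwargs": {
  "plan": [
    [-0.001, 0, 0, 0, 0, 0, 0],
    [-0.002, 0, 0, 0, 0, 0, 0],
    [-0.003, 0, 0, 0, 0, 0, 0],
    [-0.003, 0, 0, 0, 0, 0, 0],
    [-0.003, 0, 0, 0, 0, 0, 0],
    [-0.003, 0, 0, 0, 0, 0, 0],
    [-0.003, 0, 0, 0, 0, 0, 0],
    [-0.003, 0, 0, 0, 0, 0, 0],
    [-0.003, 0, 0, 0, 0, 0, 0],
    [-0.003, 0, 0, 0, 0, 0, 0]
  ]
}}

```text
time_s: 13.63
eef_pos: [552.0, -167.3, 66.8]
orientation: [0.996, 0.09, 0.007, 0.0]
force: [21.4, 3.3, -9.5]
opening: -0.0
grip_force: 10.9
```

Run:
```python
from h import *
goto(-127,-97,66)
a=env.camera('scene')['color'];b=env.camera('wrist')['color']
cv2.imwrite('pics/e.png',np.hstack([cv2.resize(x,(400,300)) for x in(a,b)]))
```

```text
shift mm [-0.7  0.3  0.8] turn [ 0.07 -0.76  0.1 ] at [-126.3  -96.7   66.8] F [21.4  3.3 -9.5] t 13.6333
```

View pics/e.png

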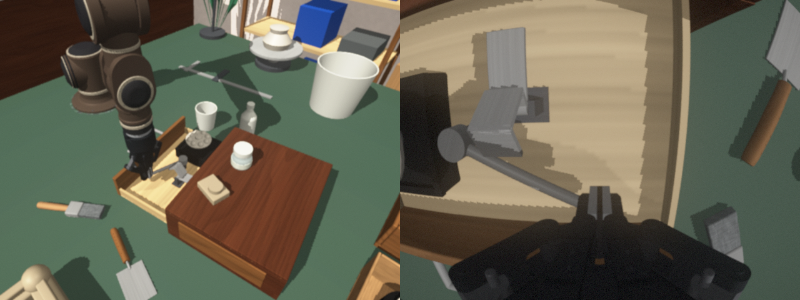

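The composite shows the arm rod swung to about 26° in the wrist half, from (455,143) to (590,205), with the fingers pressed behind the knob. The hook is up at (500,110), the tray is out, and nothing else has moved. The force jumped to 21 N with no further travel, so the lever is at its stop.

```bash
python3 -c "
from workcell import env
print(env.close_job())"
```

```text
the job is handed in; nothing more can be done
None
```

I handed the job in at about 14 s of the 54 s, with the tray at its stop, the catch flipped open and the fingers holding the lever at its stop with about 21 N; the hand-in call gave no verdict.

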